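# Walk a stuck pressing block out of a sushi mould

### The job

The pressing block has swollen tight in the mouth of the wooden sushi mould. Take the wooden tamper and free the block with light taps on its two cleats, first one end and then the other, pressing no harder than the soft wood bears, until it comes loose and drops flat onto the worktop inside the mould. Leave the mould standing where it is, then stand the tamper upright on the worktop, clear of the mould, and disturb nothing else.

Things in the scene. Friction and masses are not known exactly. Their poses are not given: they have to be found in the camera images.
- frame: Frame of the sushi mould, pale wood, open at top and bottom, standing loose on the worktop: 76 mm wide (its x) by 216 mm long (its y), 72 mm tall. Opening 56 mm (x) by 176 mm (y); three dark knife slits in each long side. Origin: centre of its underside; z up. Taps straight down do not shift it.
- mouth (a point): Middle of the frame's upper opening, 72 mm above its underside. Inside both ends, from 33 to 68 mm above the worktop, the swollen wood forms a springy cheek 3 mm thick that grips the block's end. Below 33 mm the opening is free. The robot's tool may go down into the mouth.
- block: Pressing block stuck in the frame: pale wood, 52 mm (x) by 170 mm (y) by 24 mm thick, two darker cleats across its top. Origin: centre of its underside, at first 40 to 44 mm above the worktop; axes as the frame's. It goes down and out: it drops to the worktop once its top is below the cheeks, after sinking about 31 to 35 mm. Its soft wood bears at most 25 N from the tamper.
- cleat_a (a point): Middle of the top of the cleat at the block's +y end: 64 mm from the block's centre, 38 mm above its underside; the cleat is 48 mm (x) by 14 mm (y). 21 mm farther out is the frame's end cheek. Pressed straight down on one cleat, that end starts to sink at about 15 to 18 N; pressed in the middle the block needs 25 to 30 N, too much.
- cleat_b (a point): The same at the block's -y end. The more one end is below the other, the tighter it wedges: once it is several mm lower the force climbs towards 25 N, and a hard push only jams it. Then lift off and press the other cleat: that end sinks past, and so on by turns, first some 3 mm, then 6 to 10 mm each, looser towards the end.
- tamper: Wooden tart tamper, a turned brown stick standing upright on its flat foot: 152 mm tall, foot 29 mm across and 28 mm tall, handle 23 to 25 mm thick from 50 mm up. Origin: centre of the underside of its foot; z up along its axis. Grip the handle from above, about 112 mm up, and tap with the foot. About 0.16 kg.
- pepper_mill: Dark wooden pepper mill with a shiny metal knob, 58 mm in diameter, 150 mm tall, standing; leave alone. Origin: centre of its underside.
- fish_tin: Round fish tin, 86 mm in diameter, 40 mm tall; leave alone. Origin: centre of its underside.
- orange_mug: Orange mug, 81 by 120 by 101 mm with its handle; leave alone. Origin: at its underside.
- base_board: The mould's base board, pale wood with two runners beneath, 72 by 200 by 24 mm, lying on the worktop; leave alone. Origin: centre of its underside.
There are look-alikes about, which are no part of the job. Of the things shaped like the tamper, the wooden one is meant.

How it is judged (in metres and radians):
On the way, in this order (a step that is already met when the one before it is completed fails the run):
1. the tamper is picked up (height (world z) of tamper above 0.03 m), for 0.2 s.
2. the block has come loose and lies flat on the worktop inside the mould (height (world z) of block below 0.004 m and angle between block's own z axis and vertical below 0.05 rad and horizontal distance between block and frame below 0.015 m), for 0.2 s.
At the end, for the whole second after the job is handed in: the block lies flat (within 0.05 rad, underside within 4 mm of the worktop) inside the mould, the mould stands flat on the worktop, and the tamper stands upright (within 0.1 rad) and still on its foot on the worktop, its axis more than 130 mm from the middle of the mould (all of step 2 and height (world z) of frame below 0.004 m and angle between frame's own z axis and vertical below 0.05 rad and height (world z) of tamper below 0.005 m and angle between tamper's own z axis and vertical below 0.1 rad and horizontal distance between tamper and frame above 0.13 m and linear speed of tamper below 0.02 m/s); the robot touches nothing.
It fails at once if the tamper presses on the block with more than 25 N (contact force between tamper and block above 25 N).
It fails at once if the gripper's fingers press on the block instead of the tamper (contact force between the fingers and block above 1 N).
It fails at once if the mould is shifted by more than 30 mm (distance of frame from where it was at the start of the episode above 0.03 m).
It fails at once if the pepper mill, fish tin, mug or base board is shifted by more than 30 mm (distance of any of pepper_mill, fish_tin, orange_mug, base_board from where it was at the start of the episode above 0.03 m).
It also fails if it takes over 67 s, if anything falls off the work surface, if the arm or the gripper's body presses on something with over 40 N, if the wrist force passes 120 N, or if a joint passes its speed limit or range.

### The arm

A 7-joint arm with a two-finger parallel gripper is mounted at the origin on a cart in front of the work surface, level with it; the furniture and walls round the work are solid. World frame = base frame: x ahead of the robot, y to its left, z up, the work surface at z = 0. Lengths are in mm, angles in rad, forces in N, time in s.
With the tool pointing down it reaches from about 350 to 775 mm from the base axis. Payload 3.1 kg.
Tool frame: the origin (TCP) lies between the finger pads; the fingertips stand 17 mm ahead of it and the grasp point (between the pads) lies 2 mm behind it; z points along the fingers, y is the line along which they close (so a half turn about z gives the same grasp; the last joint's range is limited). The gripper opens to 85 mm and grips with 20 to 120 N. Pads are 22 mm wide; open, the fingers measure 114 mm over their backs; the gripper's body (76 mm by 85 mm) begins 54 mm behind the grasp point. The pads swing forward as they close: fully open they stand 13 mm farther back than shut.
Start: joints at [1.104, 0.311, 0.014, 1.512, -0.004, 1.319, -0.027], TCP at [226.71, -501.118, 248.304] pointing down, gripper open.
Joint ranges: [-2.7, 2.7], [-0.3, 1.91], [-1.27, 1.3], [0.12, 2.57], [-1.44, 4.58], [0.2, 2.03], [-3.05, 3.05]. Speed limits (rad/s): [2.79, 2.79, 3.14, 3.14, 3.14, 3.14, 3.14].

### API

Orientations are given as [roll, pitch, yaw] about the fixed x, y, z axes, in that order (R = Rz(yaw) Ry(pitch) Rx(roll)).
In Python, from rig import env, read_camera gives the robot as it stands.
- The arm moves only by the tool step_arm, never from a script. Its argument "increments" is a list of rows, each a list of 7 numbers: the shift along the world's x, y, z as a fraction of full scale, then the turn, a rotation vector about the world's x, y, z as a fraction of full scale, then the opening, from -1 (shut) to 1 (fully open). In form: [[x, y, z, ax, ay, az, fingers], ...]. A call has 1 to 8 rows; each row shifts and turns the commanded pose from where the row before left it; what a row does not reach is not made up. Full scale, the value 1, is 300 mm for a shift and 1.5 rad for a turn. A row lasts 1/8 s, in which the tool goes at most 62.5 mm and 10.7 degrees, less where a joint would pass 70% of its speed; a pose out of reach is approached as far as the arm can. A call with a number of a shift or a turn outside -1 to 1 is refused whole. A call with a gripper value outside its range is refused whole. The fingers move at their own pace and stop on an object; "force" is the grip in N (left out, the last holds). Time passes only in rows, so rows that do not move let the fingers close. It gives the time, the measured TCP pose, the force, the opening and the grip force at its end, in the units of the state.
- env.observe(): the state, without advancing time (a new reading comes with each control period).
- read_camera(name): name is "side" or "top" or "wrist"; returns a dict with "image" (480x640x3 uint8, red, green, blue), "z_map" (480x640 float32, mm along the optical axis (not along the pixel's ray), 0 where there is no reading), "camera_matrix" (3x3 intrinsics, pixels), "rvec" (rotation vector, rad) and "tvec" (3), from world to camera coordinates, as OpenCV has them; the wrist camera has in their place "tool_from_camera" (4x4, takes a point from camera to tool coordinates, whose origin is the TCP and whose axes are the flange's). Camera axes: x right, y down, z forward; pixel columns grow to the right and rows downward; lengths in mm; the calibration is good to about 2 mm. A picture is of the moment at which its call begins: read the wrist's pose just before it.
- env.finish_job(): hands the job in; it is judged then, once.
The state is a dict: "t": time; "qpos": joint angles; "qvel": joint speeds; "joint_efforts": joint torques, N m; "tool_pos": TCP position; "ee_rot": TCP orientation; "ft_force": force on the tool from outside, world axes, zero at the start; "wrist_torque": the same for the moment, N m; "grip_width": finger opening in mm; "grip_force": force on a finger pad.
Only numpy, scipy, OpenCV 4.12 (cv2) and the standard library are available. Lean on these libraries where they do the work, as an engineer would, in place of code of your own. Each camera call takes 0.05 s, during which the arm holds its last target. There are 200 camera calls.

## Working session

There is one attempt and no reset: what is moved stays moved. The work goes in short steps, Python scripts to look and compute and a tool call to move; the robot and the scene stay as the last step left them, time stands still between calls to the robot, and variables do not carry over. Pictures are saved under pics/ and viewed, at most 10 in all, crops included, and the job is handed in when it is done.

Besides the shell and the picture viewer there is one more tool, called after "Emit:" as name([rows], argument=value, ...), one row to a line, values as JSON. step_arm: Moves the arm, as the interface text tells. Its arguments: {"type":"object","properties":{"increments":{"type":"array"},"force":{"type":"number"}},"required":["increments"]}

```bash
ls; mkdir -p pics; cat > h.py <<'E'
import numpy as np, cv2
from rig import env, read_camera
def snap(n):
    c=read_camera(n); np.savez(''+n+'.npz',**c); return c
def cloud(c):
    K=c['camera_matrix'];z=c['z_map'];v,u=np.mgrid[0:480,0:640]
    P=np.stack([(u-K[0,2])/K[0,0]*z,(v-K[1,2])/K[1,1]*z,z],-1)
    R=cv2.Rodrigues(np.array(c['rvec'],float))[0];t=np.array(c['tvec'],float).ravel()
    W=(P-t)@R; W[z==0]=np.nan; return W
E
python3 - <<'E'
from h import *
a=snap('top');b=snap('side')
cv2.imwrite('pics/top.png',a['image'][...,::-1]);cv2.imwrite('pics/side.png',b['image'][...,::-1])
print(env.observe())
E
```

```text
pics
{'t': 0.1, 'qpos': array([ 1.10429494,  0.31166769,  0.01400397,  1.51287826, -0.00441288,
        1.31915369, -0.02717247]), 'qvel': array([-0.00056042, -0.00090612,  0.00059226, -0.00410182,  0.00077085,
       -0.00048961,  0.00024378]), 'joint_efforts': array([ 2.28609533e-04, -3.80857587e+01,  1.46521521e-01, -2.31242126e+01,
        1.24104213e-02,  8.17915716e-03, -5.44027074e-06]), 'tool_pos': array([ 226.44580454, -500.57019157,  247.32502327]), 'ee_rot': array([-3.13951805e+00,  7.89320405e-05,  4.24891931e-01]), 'ft_force': array([ 0.16648615, -0.31061025,  0.61242906]), 'wrist_torque': array([ 0.00887588, -0.0122111 ,  0.00804369]), 'grip_force': 0.0, 'grip_width': 85.51378834861356}
```

View pics/top.png

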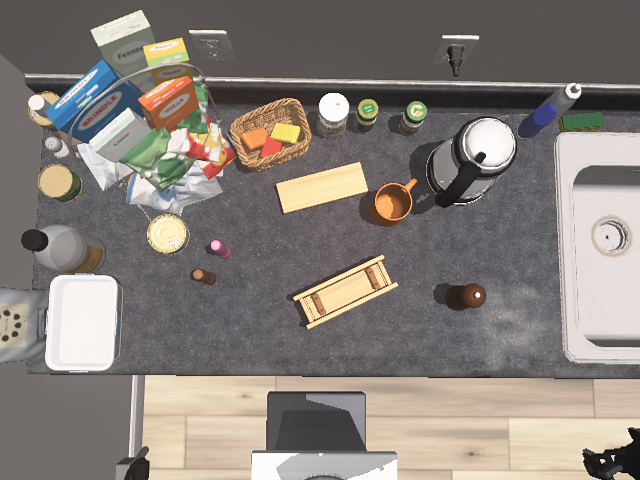

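View pics/side.png

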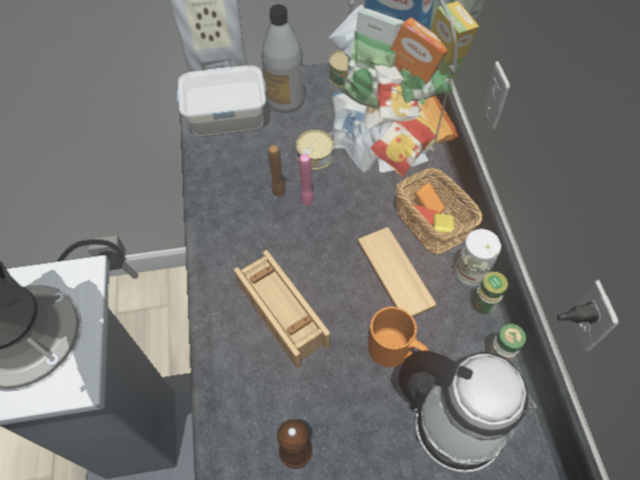

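The top view shows the mould at (345,292) with its cleats at (317,303) and (375,277). Two things are shaped like the tamper: the brown stick at top (203,277) / side (277,170), and the pink stick at top (220,248) / side (306,178). The dark mill at top (466,296) has a metal knob, so it isn't one of them. The brown stick fits "wooden, turned brown", and I'll confirm it in a crop.

```bash
cat > m.py <<'E'
from h import *
np.set_printoptions(precision=1,suppress=True)
D={n:dict(np.load(n+'.npz')) for n in('top','side')}
W={n:cloud(D[n]) for n in D}
E
python3 - <<'E'
from m import *
s=D['side']['image'];t=D['top']['image']
f=lambda im,x,y:cv2.resize(im[y:y+75,x:x+100],(400,300),interpolation=cv2.INTER_CUBIC)
cv2.imwrite('pics/crop.png',np.hstack([f(t,165,230),f(s,240,138)])[...,::-1])
for n,uv in dict(top=[(203,277),(317,303),(375,277),(345,292),(100,330),(320,195),(160,350)],side=[(277,150),(279,185),(262,273),(299,325),(283,300)]).items():
    for u,v in uv: print(n,u,v,W[n][v,u])
    P=W[n].reshape(-1,3)
    hsv=cv2.cvtColor(D[n]['image'],cv2.COLOR_RGB2HSV).reshape(-1,3)
    # near tamper
    r=(195,200,270,282) 
for n,(x0,x1,y0,y1) in dict(top=(188,217,264,290),side=(266,288,142,200)).items():
    w=W[n][y0:y1,x0:x1].reshape(-1,3); w=w[np.isfinite(w[:,2])&(w[:,2]>4)]
    print(n,len(w),w[:,2].max())
    for a,b in((5,30),(30,60),(60,100),(100,147),(147,170)):
        q=w[(w[:,2]>a)&(w[:,2]<b)]
        if len(q)>3: print(a,b,len(q),np.median(q,0),q.min(0),q.max(0))
# frame top rim
for n,(x0,x1,y0,y1) in dict(top=(285,405,250,335),side=(225,335,245,370)).items():
    w=W[n][y0:y1,x0:x1].reshape(-1,3); w=w[np.isfinite(w[:,2])]
    rim=w[(w[:,2]>66)&(w[:,2]<80)]; print(n,len(rim),np.median(rim[:,2]),cv2.minAreaRect(rim[:,:2].astype(np.float32)))
    img=D[n]['image'][y0:y1,x0:x1]
E
```

```text
top 203 277 [524.2 253.  137.6]
top 317 303 [475.8  20.9  84.1]
top 375 277 [ 532.3 -102.1   82.8]
top 345 292 [500.3 -39.3  68.4]
top 100 330 [414.8 470.3  90.1]
top 320 195 [722.   15.3  19.4]
top 160 350 [369.5 367.2  -0.1]
side 277 150 [535.8 253.6 150.9]
side 279 185 [531.3 251.8  37.7]
side 262 273 [473.8  14.9  84.2]
side 299 325 [ 528.5 -100.7   81.8]
side 283 300 [506.1 -41.7  71.8]
top 317 154.96361408297494
5 30 55 [524.9 256.8  10.7] [505.4 246.2   5.1] [562.2 308.9  29.2]
30 60 51 [526.8 253.3  39.5] [517.5 249.3  30.5] [542.3 268.   58.2]
60 100 25 [525.  253.6  81.2] [518.4 251.1  60.9] [538.6 259.9  99.7]
100 147 77 [526.4 253.5 136.6] [517.7 250.1 101.6] [540.9 270.  147. ]
147 170 76 [529.4 261.9 150.3] [519.4 252.8 147. ] [539.4 271.5 155. ]
side 599 156.40248930861506
5 30 99 [527.5 251.1  15.9] [501.3 244.2   5. ] [549.5 403.5  29.9]
30 60 106 [529.  252.8  41.5] [516.6 247.2  30.1] [542.7 262.8  59.3]
60 100 122 [529.1 252.9  80.7] [517.6 248.5  60.4] [541.  263.8  99.8]
100 147 187 [529.3 252.5 125. ] [517.1 248.1 100. ] [541.8 266.8 146.9]
147 170 60 [529.4 259.4 150.2] [519.9 251.3 147. ] [538.9 270.1 156.4]
top 2656 70.75432453015725 ((502.71142578125, -39.62236022949219), (76.06137084960938, 215.56333923339844), 26.043315887451172)
side 3319 69.94414069160698 ((501.771240234375, -41.02330780029297), (77.38899993896484, 216.0343475341797), 25.862262725830078)
```

View pics/crop.png

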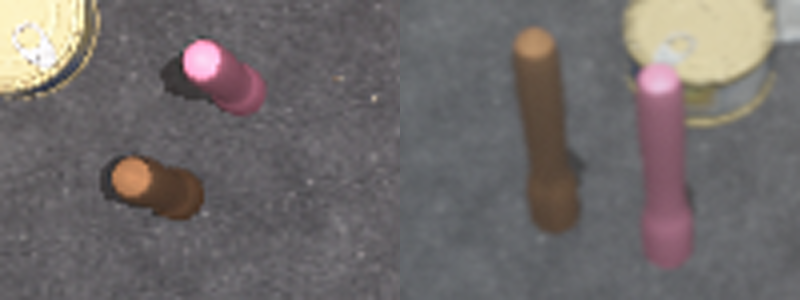

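The crop confirms the brown wooden stick is the tamper; the other one is pink.

```bash
python3 - <<'E'
from m import *
for n,b in dict(pink_top=('top',(208,232,236,260)),pink_side=('side',(297,314,150,204)),tin=('top',(145,190,213,255)),mill=('top',(444,487,282,311))).items():
    x0,x1,y0,y1=b[1]; w=W[b[0]][y0:y1,x0:x1].reshape(-1,3); w=w[w[:,2]>(140 if 'pink' in n or n=='mill' else 35)]
    w=w[w[:,2]<165];print(n,len(w),np.percentile(w,2,0),np.percentile(w,98,0))
# brown top centre, both views
for n,(x0,x1,y0,y1) in dict(top=(188,217,264,290),side=(266,288,142,200)).items():
    w=W[n][y0:y1,x0:x1].reshape(-1,3); w=w[(w[:,2]>148)]
    print(cv2.minEnclosingCircle(w[:,:2].astype(np.float32)))
    w=W[n][y0:y1,x0:x1].reshape(-1,3); w=w[(w[:,2]>60)&(w[:,2]<145)&(abs(w[:,0]-529)<20)]
    from scipy.optimize import least_squares
    print(least_squares(lambda p:np.hypot(w[:,0]-p[0],w[:,1]-p[1])-12,[529,261],loss='soft_l1').x)
E
```

```text
pink_top 101 [578.8 219.2 140.7] [598.5 237.6 154.5]
pink_side 95 [578.7 217.4 140.8] [598.8 235.  153.9]
tin 1086 [588.8 316.3  35.3] [667.2 393.7  45.6]
mill 79 [ 482.3 -312.   140. ] [ 508.5 -285.7  153.4]
((529.7755126953125, 261.5825500488281), 10.482881546020508)
[530.1 262.9]
((529.53271484375, 260.7313232421875), 9.651358604431152)
[529.6 262.5]
```

Emit:
step_arm([
  [0.1, 0.15, 0.0, 0, 0, 0, 1],
  [0.1, 0.18, 0, 0, 0, 0, 1],
  [0.1, 0.18, 0, 0, 0, 0, 1],
  [0.08, 0.18, 0, 0, 0, 0, 1],
  [0.08, 0.18, 0, 0, 0, 0, 1],
  [0.08, 0.18, 0, 0, 0, 0, 1],
  [0.08, 0.18, 0, 0, 0, 0, 1],
  [0.08, 0.18, 0, 0, 0, 0, 1],
])

```text
t: 1.1
tool_pos: [436.9, -76.4, 248.1]
ee_rot: [3.141, 0.0, 0.424]
ft_force: [1.1, -1.5, -0.1]
grip_width: 85.1
grip_force: 0.0
```

Emit:
step_arm([
  [0.0516, 0.188, 0, 0, 0, -0.0972, 1],
  [0.0516, 0.188, 0, 0, 0, -0.0972, 1],
  [0.0516, 0.188, 0, 0, 0, -0.0972, 1],
  [0.0516, 0.188, 0, 0, 0, -0.0972, 1],
  [0.0516, 0.188, 0, 0, 0, -0.0972, 1],
  [0.0516, 0.188, 0, 0, 0, -0.0972, 1],
  [0, 0, -0.06, 0, 0, 0, 1],
  [0, 0, -0.06, 0, 0, 0, 1],
])

```text
t: 2.1
tool_pos: [527.8, 255.2, 211.0]
ee_rot: [3.141, 0.001, -0.432]
ft_force: [1.1, 0.1, 0.1]
grip_width: 85.8
grip_force: 0.0
```

Emit:
step_arm([
  [0, 0, -0.03, 0, 0, 0, 1],
  [0, 0, 0, 0, 0, 0, 1],
])

```text
t: 2.35
tool_pos: [527.9, 253.4, 202.5]
ee_rot: [3.14, 0.001, -0.435]
ft_force: [-1.9, -0.4, 1.0]
grip_width: 85.3
grip_force: 0.0
```

Emit:
step_arm([
  [0.006, 0.028, -0.06, 0, 0, 0, 1],
  [0, 0, -0.1, 0, 0, 0, 1],
  [0, 0, -0.1, 0, 0, 0, 1],
  [0, 0, -0.048, 0, 0, 0, 1],
  [0, 0, 0, 0, 0, 0, 1],
  [0, 0, 0, 0, 0, 0, 1],
])

```text
t: 3.1
tool_pos: [531.0, 263.2, 112.2]
ee_rot: [-3.14, -0.001, -0.434]
ft_force: [-0.0, 0.1, -0.8]
grip_width: 84.9
grip_force: 0.0
```

Emit:
step_arm([
  [-0.004, -0.004, -0.006, 0, 0, 0, -1],
  [0, 0, 0, 0, 0, 0, -1],
  [0, 0, 0, 0, 0, 0, -1],
  [0, 0, 0, 0, 0, 0, -1],
  [0, 0, 0, 0, 0, 0, -1],
  [0, 0, 0, 0, 0, 0, -1],
  [0, 0, 0, 0, 0, 0, -1],
  [0, 0, 0, 0, 0, 0, -1],
], force=80)

```text
t: 4.1
tool_pos: [529.3, 261.6, 109.6]
ee_rot: [-3.141, -0.001, -0.434]
ft_force: [0.7, 1.1, 3.9]
grip_width: 22.6
grip_force: 78.3
```

Emit:
step_arm([
  [0, 0, 0.1, 0, 0, 0, -1],
  [0, 0, 0.17, 0, 0, 0, -1],
  [0, 0, 0.13, 0, 0, 0, -1],
  [-0.0367, -0.163, 0, 0, 0, 0, -1],
  [-0.0367, -0.163, 0, 0, 0, 0, -1],
  [-0.0367, -0.163, 0, 0, 0, 0, -1],
  [-0.0367, -0.163, 0, 0, 0, 0, -1],
  [-0.0367, -0.163, 0, 0, 0, 0, -1],
])

```text
t: 5.1
tool_pos: [472.1, 14.8, 227.8]
ee_rot: [3.14, 0.003, -0.434]
ft_force: [0.6, -0.1, -1.3]
grip_width: 22.5
grip_force: 78.8
```

Emit:
step_arm([
  [0, 0, 0, 0, 0, 0, -1],
  [0, 0, 0, 0, 0, 0, -1],
])

```text
t: 5.35
tool_pos: [473.1, 17.1, 228.3]
ee_rot: [3.141, 0.002, -0.434]
ft_force: [0.2, 1.6, -2.1]
grip_width: 22.8
grip_force: 78.9
```

```bash
python3 - <<'E'
from h import *
o=env.observe();c=snap('side');d=snap('top')
cv2.imwrite('pics/s2.png',np.hstack([cv2.resize(c['image'][150:390,200:400],(400,480)),cv2.resize(d['image'][200:360,260:393],(400,480))])[...,::-1])
print(o['tool_pos'],o['ft_force'],o['ee_rot'])
np.set_printoptions(precision=1,suppress=True)
for cc in(c,d):
    P=cloud(cc);w=P.reshape(-1,3)
    m=(np.hypot(w[:,0]-474,w[:,1]-17)<45)&(w[:,2]>95)&(w[:,2]<200);w=w[m]
    for a in range(95,200,15):
        q=w[(w[:,2]>=a)&(w[:,2]<a+15)]
        if len(q)>3:print(a,len(q),q.min(0),q.max(0))
E
```

```text
[473.05893522  17.0574301  228.29646791] [ 0.18576343  1.60480042 -2.0848815 ] [ 3.14132290e+00  2.29970078e-03 -4.34480076e-01]
110 15 [459.3   3.9 118.4] [484.6  15.2 124.8]
125 61 [459.8   2.6 125.5] [487.2  20.  139.9]
140 83 [459.4   2.6 140.1] [487.   18.1 154.9]
155 76 [461.2   4.8 155. ] [485.   21.9 169.6]
170 49 [463.2   5.2 171.3] [483.9  18.6 184.7]
185 46 [462.8   6.2 185.1] [483.2  14.7 199.3]
```

View pics/s2.png

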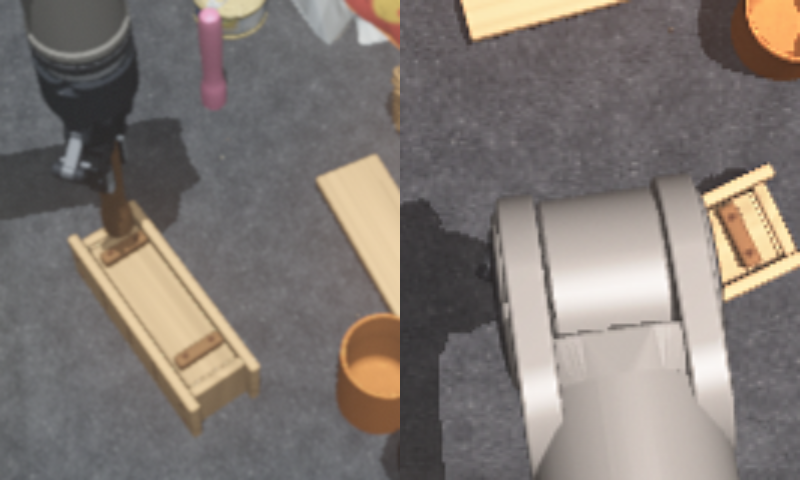

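The tamper is upright with its foot centred over the cleat, at about z 118 (left half, 117,235). I'll go down to just above the cleat, then creep.

Emit:
step_arm([
  [0.003, 0.0, -0.05, 0, 0, 0, -1],
  [0, 0, -0.045, 0, 0, 0, -1],
  [0, 0, 0, 0, 0, 0, -1],
  [0, 0, -0.003, 0, 0, 0, -1],
  [0, 0, -0.003, 0, 0, 0, -1],
  [0, 0, 0, 0, 0, 0, -1],
])

```text
t: 6.2
tool_pos: [475.0, 16.7, 199.1]
ee_rot: [-3.141, -0.001, -0.434]
ft_force: [-0.3, 0.8, -0.9]
grip_width: 22.5
grip_force: 78.9
```

Emit:
step_arm([
  [0, 0, -0.003, 0, 0, 0, -1],
])

```text
t: 6.32
tool_pos: [475.0, 16.7, 198.2]
ee_rot: [-3.141, -0.001, -0.434]
ft_force: [-0.8, -0.5, -1.8]
grip_width: 22.9
grip_force: 78.9
```

Emit:
step_arm([
  [0, 0, -0.003, 0, 0, 0, -1],
])

```text
t: 6.45
tool_pos: [474.8, 16.7, 197.1]
ee_rot: [3.142, -0.0, -0.434]
ft_force: [0.1, -0.3, -1.8]
grip_width: 22.6
grip_force: 78.9
```

Emit:
step_arm([
  [0, 0, -0.003, 0, 0, 0, -1],
])

```text
t: 6.58
tool_pos: [474.7, 16.7, 196.1]
ee_rot: [3.141, 0.0, -0.434]
ft_force: [-0.2, 1.4, -1.4]
grip_width: 22.8
grip_force: 78.9
```

Emit:
step_arm([
  [0, 0, -0.003, 0, 0, 0, -1],
  [0, 0, -0.003, 0, 0, 0, -1],
  [0, 0, -0.002, 0, 0, 0, -1],
])

```text
t: 6.95
tool_pos: [474.7, 16.7, 193.7]
ee_rot: [3.141, 0.0, -0.434]
ft_force: [-0.7, -0.0, -1.2]
grip_width: 22.5
grip_force: 78.9
```

Emit:
step_arm([
  [0, 0, -0.002, 0, 0, 0, -1],
])

```text
t: 7.08
tool_pos: [474.8, 16.7, 193.1]
ee_rot: [3.141, 0.0, -0.434]
ft_force: [0.9, 0.5, -1.0]
grip_width: 22.8
grip_force: 78.9
```

Emit:
step_arm([
  [0, 0, -0.002, 0, 0, 0, -1],
])

```text
t: 7.2
tool_pos: [474.7, 16.7, 192.5]
ee_rot: [3.141, 0.0, -0.434]
ft_force: [-0.2, 0.1, -1.6]
grip_width: 22.4
grip_force: 78.9
```

Emit:
step_arm([
  [0, 0, -0.002, 0, 0, 0, -1],
])

```text
t: 7.32
tool_pos: [474.7, 16.7, 191.9]
ee_rot: [3.141, 0.0, -0.434]
ft_force: [0.2, 1.2, -1.0]
grip_width: 22.9
grip_force: 78.9
```

Foot at 82.3 mm, no contact yet. I'll keep to the same small steps.

Emit:
step_arm([
  [0, 0, -0.002, 0, 0, 0, -1],
])

```text
t: 7.45
tool_pos: [474.7, 16.7, 191.3]
ee_rot: [3.141, 0.0, -0.434]
ft_force: [-0.2, -0.5, -1.3]
grip_width: 22.6
grip_force: 78.9
```

Emit:
step_arm([
  [0, 0, -0.002, 0, 0, 0, -1],
])

```text
t: 7.58
tool_pos: [474.9, 16.7, 191.0]
ee_rot: [3.142, -0.0, -0.434]
ft_force: [-0.4, -0.3, 3.4]
grip_width: 22.6
grip_force: 79.0
```

Emit:
step_arm([
  [0, 0, -0.002, 0, 0, 0, -1],
])

```text
t: 7.7
tool_pos: [475.0, 16.6, 191.0]
ee_rot: [3.142, -0.001, -0.434]
ft_force: [-1.8, 0.4, 6.2]
grip_width: 22.8
grip_force: 79.6
```

Contact at foot z ≈ 81.5 mm, with a stiffness of about 5 N per commanded mm.

Emit:
step_arm([
  [0, 0, -0.002, 0, 0, 0, -1],
])

```text
t: 7.82
tool_pos: [475.2, 16.7, 191.0]
ee_rot: [3.142, -0.001, -0.434]
ft_force: [-2.5, -0.8, 9.3]
grip_width: 22.9
grip_force: 79.9
```

Emit:
step_arm([
  [0, 0, -0.002, 0, 0, 0, -1],
])

```text
t: 7.95
tool_pos: [475.3, 16.6, 190.9]
ee_rot: [3.142, -0.002, -0.434]
ft_force: [-3.6, -1.0, 12.1]
grip_width: 22.6
grip_force: 80.2
```

Emit:
step_arm([
  [0, 0, -0.002, 0, 0, 0, -1],
])

```text
t: 8.07
tool_pos: [475.3, 16.6, 190.8]
ee_rot: [3.142, -0.002, -0.434]
ft_force: [-4.0, -1.6, 13.3]
grip_width: 23.0
grip_force: 80.3
```

Emit:
step_arm([
  [0, 0, -0.002, 0, 0, 0, -1],
])

```text
t: 8.2
tool_pos: [475.5, 16.7, 190.4]
ee_rot: [-3.141, -0.002, -0.434]
ft_force: [-4.2, 0.4, 14.3]
grip_width: 22.7
grip_force: 80.5
```

Emit:
step_arm([
  [0, 0, -0.002, 0, 0, 0, -1],
])

```text
t: 8.32
tool_pos: [475.5, 16.8, 190.1]
ee_rot: [-3.141, -0.003, -0.434]
ft_force: [-3.8, -1.0, 15.9]
grip_width: 22.6
grip_force: 80.5
```

Emit:
step_arm([
  [0, 0, -0.001, 0, 0, 0, -1],
])

```text
t: 8.45
tool_pos: [475.6, 16.8, 189.9]
ee_rot: [-3.141, -0.003, -0.434]
ft_force: [-4.3, 0.2, 15.6]
grip_width: 22.7
grip_force: 80.6
```

Emit:
step_arm([
  [0, 0, -0.0015, 0, 0, 0, -1],
  [0, 0, -0.0015, 0, 0, 0, -1],
  [0, 0, -0.001, 0, 0, 0, -1],
])

```text
t: 8.82
tool_pos: [475.6, 17.0, 189.0]
ee_rot: [-3.141, -0.003, -0.434]
ft_force: [-5.0, -0.6, 16.9]
grip_width: 22.7
grip_force: 80.7
```

Emit:
step_arm([
  [0, 0, -0.0015, 0, 0, 0, -1],
  [0, 0, -0.001, 0, 0, 0, -1],
])

```text
t: 9.07
tool_pos: [475.7, 17.0, 188.5]
ee_rot: [-3.141, -0.003, -0.434]
ft_force: [-4.5, -0.2, 17.6]
grip_width: 22.8
grip_force: 80.8
```

Emit:
step_arm([
  [0, 0, -0.0015, 0, 0, 0, -1],
  [0, 0, -0.0015, 0, 0, 0, -1],
])

```text
t: 9.32
tool_pos: [475.8, 17.1, 187.8]
ee_rot: [-3.141, -0.003, -0.434]
ft_force: [-4.9, -0.1, 17.9]
grip_width: 22.8
grip_force: 80.9
```

Emit:
step_arm([
  [0, 0, 0.03, 0, 0, 0, -1],
  [0, 0, 0.03, 0, 0, 0, -1],
  [0.062, -0.1277, 0, 0, 0, 0, -1],
  [0.062, -0.1277, 0, 0, 0, 0, -1],
  [0.062, -0.1277, 0, 0, 0, 0, -1],
  [0, 0, 0, 0, 0, 0, -1],
  [0, 0, -0.01, 0, 0, 0, -1],
  [0, 0, 0, 0, 0, 0, -1],
])

```text
t: 10.32
tool_pos: [530.0, -96.5, 198.5]
ee_rot: [-3.141, 0.002, -0.432]
ft_force: [0.6, 0.6, -1.8]
grip_width: 22.7
grip_force: 78.9
```

Emit:
step_arm([
  [0, -0.004, -0.01, 0, 0, 0, -1],
  [0, 0, -0.006, 0, 0, 0, -1],
  [0, 0, -0.003, 0, 0, 0, -1],
  [0, 0, -0.001, 0, 0, 0, -1],
])

```text
t: 10.82
tool_pos: [530.5, -99.4, 192.9]
ee_rot: [3.141, 0.0, -0.434]
ft_force: [0.4, -0.3, -1.7]
grip_width: 23.0
grip_force: 78.9
```

Emit:
step_arm([
  [0, 0, -0.002, 0, 0, 0, -1],
  [0, 0, -0.002, 0, 0, 0, -1],
])

```text
t: 11.08
tool_pos: [530.6, -99.4, 191.8]
ee_rot: [3.142, -0.0, -0.434]
ft_force: [0.9, 0.4, -1.6]
grip_width: 22.4
grip_force: 78.9
```

Emit:
step_arm([
  [0, 0, -0.002, 0, 0, 0, -1],
  [0, 0, -0.002, 0, 0, 0, -1],
])

```text
t: 11.32
tool_pos: [530.6, -99.5, 190.7]
ee_rot: [3.141, -0.0, -0.434]
ft_force: [-1.0, 0.8, 0.3]
grip_width: 22.7
grip_force: 78.9
```

Emit:
step_arm([
  [0, 0, -0.002, 0, 0, 0, -1],
  [0, 0, -0.002, 0, 0, 0, -1],
  [0, 0, -0.002, 0, 0, 0, -1],
])

```text
t: 11.7
tool_pos: [531.0, -99.6, 190.6]
ee_rot: [3.141, -0.002, -0.434]
ft_force: [-3.3, -0.2, 9.4]
grip_width: 23.0
grip_force: 79.4
```

Emit:
step_arm([
  [0, 0, -0.002, 0, 0, 0, -1],
  [0, 0, -0.002, 0, 0, 0, -1],
])

```text
t: 11.95
tool_pos: [531.2, -99.6, 190.4]
ee_rot: [3.141, -0.003, -0.434]
ft_force: [-4.3, 1.1, 12.1]
grip_width: 23.0
grip_force: 80.0
```

Emit:
step_arm([
  [0, 0, -0.002, 0, 0, 0, -1],
  [0, 0, -0.001, 0, 0, 0, -1],
])

```text
t: 12.2
tool_pos: [531.4, -99.6, 189.8]
ee_rot: [3.142, -0.003, -0.434]
ft_force: [-3.8, -0.8, 12.6]
grip_width: 22.7
grip_force: 80.1
```

Emit:
step_arm([
  [0, 0, -0.0015, 0, 0, 0, -1],
  [0, 0, -0.0015, 0, 0, 0, -1],
  [0, 0, -0.0015, 0, 0, 0, -1],
  [0, 0, -0.0015, 0, 0, 0, -1],
  [0, 0, -0.0015, 0, 0, 0, -1],
])

```text
t: 12.82
tool_pos: [531.7, -99.8, 187.4]
ee_rot: [-3.142, -0.004, -0.434]
ft_force: [-3.4, -0.1, 11.9]
grip_width: 22.4
grip_force: 80.1
```

Emit:
step_arm([
  [0, 0, -0.002, 0, 0, 0, -1],
  [0, 0, -0.002, 0, 0, 0, -1],
  [0, 0, -0.001, 0, 0, 0, -1],
])

```text
t: 13.2
tool_pos: [531.9, -99.9, 186.7]
ee_rot: [3.142, -0.005, -0.434]
ft_force: [-3.4, -0.6, 14.7]
grip_width: 22.8
grip_force: 80.4
```

Emit:
step_arm([
  [0, 0, -0.0015, 0, 0, 0, -1],
  [0, 0, -0.0015, 0, 0, 0, -1],
  [0, 0, -0.0015, 0, 0, 0, -1],
])

```text
t: 13.58
tool_pos: [532.1, -100.0, 185.8]
ee_rot: [-3.142, -0.006, -0.434]
ft_force: [-3.7, -0.1, 15.7]
grip_width: 22.7
grip_force: 80.5
```

Emit:
step_arm([
  [0, 0, -0.0015, 0, 0, 0, -1],
  [0, 0, -0.0015, 0, 0, 0, -1],
])

```text
t: 13.82
tool_pos: [532.3, -100.1, 185.2]
ee_rot: [-3.142, -0.006, -0.434]
ft_force: [-2.7, -0.9, 18.0]
grip_width: 22.8
grip_force: 80.6
```

Emit:
step_arm([
  [0, 0, -0.0015, 0, 0, 0, -1],
  [0, 0, -0.0015, 0, 0, 0, -1],
])

```text
t: 14.08
tool_pos: [532.4, -100.2, 184.6]
ee_rot: [-3.142, -0.006, -0.434]
ft_force: [-4.1, -0.4, 19.3]
grip_width: 22.9
grip_force: 80.6
```

Emit:
step_arm([
  [0, 0, 0.035, 0, 0, 0, -1],
  [0, 0, 0.03, 0, 0, 0, -1],
  [-0.0627, 0.1297, 0, 0, 0, 0, -1],
  [-0.0627, 0.1297, 0, 0, 0, 0, -1],
  [-0.0627, 0.1297, 0, 0, 0, 0, -1],
  [0, 0, 0, 0, 0, 0, -1],
  [0, 0, -0.01, 0, 0, 0, -1],
  [0, 0, 0, 0, 0, 0, -1],
])

```text
t: 15.08
tool_pos: [474.2, 15.7, 195.7]
ee_rot: [3.141, 0.001, -0.437]
ft_force: [-0.3, -0.5, -1.6]
grip_width: 22.6
grip_force: 78.8
```

Emit:
step_arm([
  [0, 0.003, -0.01, 0, 0, 0, -1],
  [0, 0, -0.006, 0, 0, 0, -1],
  [0, 0, -0.002, 0, 0, 0, -1],
  [0, 0, -0.002, 0, 0, 0, -1],
  [0, 0, -0.002, 0, 0, 0, -1],
])

```text
t: 15.7
tool_pos: [474.1, 18.2, 189.7]
ee_rot: [3.142, -0.0, -0.434]
ft_force: [-0.4, -0.2, -1.6]
grip_width: 22.7
grip_force: 78.8
```

Emit:
step_arm([
  [0, 0, -0.002, 0, 0, 0, -1],
  [0, 0, -0.002, 0, 0, 0, -1],
  [0, 0, -0.002, 0, 0, 0, -1],
])

```text
t: 16.08
tool_pos: [474.1, 18.2, 187.9]
ee_rot: [3.141, 0.0, -0.434]
ft_force: [0.4, 0.1, -1.6]
grip_width: 22.4
grip_force: 78.8
```

Emit:
step_arm([
  [0, 0, -0.002, 0, 0, 0, -1],
])

```text
t: 16.2
tool_pos: [474.1, 18.2, 187.2]
ee_rot: [3.141, 0.0, -0.434]
ft_force: [1.0, -0.3, -0.1]
grip_width: 22.5
grip_force: 78.8
```

Emit:
step_arm([
  [0, 0, -0.002, 0, 0, 0, -1],
  [0, 0, -0.002, 0, 0, 0, -1],
  [0, 0, -0.002, 0, 0, 0, -1],
  [0, 0, -0.002, 0, 0, 0, -1],
  [0, 0, -0.002, 0, 0, 0, -1],
])

```text
t: 16.82
tool_pos: [474.8, 18.1, 186.7]
ee_rot: [-3.141, -0.002, -0.434]
ft_force: [-2.9, -1.1, 12.6]
grip_width: 22.9
grip_force: 80.2
```

Emit:
step_arm([
  [0, 0, -0.002, 0, 0, 0, -1],
  [0, 0, -0.002, 0, 0, 0, -1],
])

```text
t: 17.08
tool_pos: [474.8, 18.4, 185.2]
ee_rot: [-3.141, -0.002, -0.434]
ft_force: [-2.4, -0.2, 9.3]
grip_width: 23.1
grip_force: 80.1
```

Emit:
step_arm([
  [0, 0, -0.002, 0, 0, 0, -1],
  [0, 0, -0.001, 0, 0, 0, -1],
])

```text
t: 17.32
tool_pos: [474.8, 18.6, 184.4]
ee_rot: [-3.141, -0.002, -0.434]
ft_force: [-2.5, 0.4, 11.0]
grip_width: 22.6
grip_force: 80.1
```

Emit:
step_arm([
  [0, 0, -0.002, 0, 0, 0, -1],
  [0, 0, -0.002, 0, 0, 0, -1],
  [0, 0, -0.002, 0, 0, 0, -1],
  [0, 0, -0.002, 0, 0, 0, -1],
])

```text
t: 17.82
tool_pos: [475.0, 18.8, 182.9]
ee_rot: [-3.141, -0.003, -0.434]
ft_force: [-4.8, 0.1, 16.5]
grip_width: 22.6
grip_force: 80.6
```

Emit:
step_arm([
  [0, 0, -0.002, 0, 0, 0, -1],
  [0, 0, -0.002, 0, 0, 0, -1],
])

```text
t: 18.08
tool_pos: [475.1, 18.9, 182.0]
ee_rot: [-3.14, -0.003, -0.434]
ft_force: [-4.7, 0.3, 18.6]
grip_width: 23.2
grip_force: 80.8
```

Emit:
step_arm([
  [0, 0, -0.002, 0, 0, 0, -1],
  [0, 0, -0.001, 0, 0, 0, -1],
])

```text
t: 18.32
tool_pos: [475.2, 19.0, 181.4]
ee_rot: [-3.14, -0.003, -0.434]
ft_force: [-5.0, 0.8, 18.4]
grip_width: 22.4
grip_force: 80.9
```

Emit:
step_arm([
  [0, 0, -0.0015, 0, 0, 0, -1],
  [0, 0, -0.0015, 0, 0, 0, -1],
])

```text
t: 18.58
tool_pos: [475.2, 19.1, 180.7]
ee_rot: [-3.14, -0.003, -0.434]
ft_force: [-4.4, 0.1, 19.8]
grip_width: 22.9
grip_force: 81.0
```

Emit:
step_arm([
  [0, 0, 0.035, 0, 0, 0, -1],
  [0, 0, 0.03, 0, 0, 0, -1],
  [0.0625, -0.1287, 0, 0, 0, 0, -1],
  [0.0625, -0.1287, 0, 0, 0, 0, -1],
  [0.0625, -0.1287, 0, 0, 0, 0, -1],
  [0, 0, 0, 0, 0, 0, -1],
  [0, 0, -0.01, 0, 0, 0, -1],
  [0, 0, 0, 0, 0, 0, -1],
])

```text
t: 19.58
tool_pos: [529.8, -96.0, 192.7]
ee_rot: [-3.141, 0.002, -0.432]
ft_force: [0.6, -0.1, -1.9]
grip_width: 22.4
grip_force: 78.9
```

Emit:
step_arm([
  [0, 0, -0.01, 0, 0, 0, -1],
  [0, 0, -0.01, 0, 0, 0, -1],
  [0, 0, -0.002, 0, 0, 0, -1],
  [0, 0, -0.002, 0, 0, 0, -1],
])

```text
t: 20.08
tool_pos: [530.4, -97.6, 186.0]
ee_rot: [3.141, -0.0, -0.434]
ft_force: [-0.3, -0.4, -1.8]
grip_width: 22.7
grip_force: 78.9
```

Emit:
step_arm([
  [0, 0, -0.002, 0, 0, 0, -1],
  [0, 0, -0.002, 0, 0, 0, -1],
  [0, 0, -0.002, 0, 0, 0, -1],
])

```text
t: 20.45
tool_pos: [530.4, -97.7, 184.3]
ee_rot: [3.141, 0.0, -0.434]
ft_force: [-0.7, 0.3, -1.0]
grip_width: 22.4
grip_force: 78.9
```

Emit:
step_arm([
  [0, 0, -0.002, 0, 0, 0, -1],
  [0, 0, -0.002, 0, 0, 0, -1],
])

```text
t: 20.7
tool_pos: [530.7, -97.7, 184.0]
ee_rot: [3.141, -0.001, -0.434]
ft_force: [-2.2, -0.7, 5.7]
grip_width: 22.8
grip_force: 79.1
```

Emit:
step_arm([
  [0, 0, -0.002, 0, 0, 0, -1],
  [0, 0, -0.002, 0, 0, 0, -1],
  [0, 0, -0.002, 0, 0, 0, -1],
])

```text
t: 21.08
tool_pos: [531.0, -97.8, 183.8]
ee_rot: [3.141, -0.002, -0.434]
ft_force: [-3.6, -0.2, 12.9]
grip_width: 22.8
grip_force: 80.1
```

Emit:
step_arm([
  [0, 0, -0.002, 0, 0, 0, -1],
  [0, 0, -0.002, 0, 0, 0, -1],
  [0, 0, -0.002, 0, 0, 0, -1],
])

```text
t: 21.45
tool_pos: [531.3, -97.9, 182.7]
ee_rot: [3.142, -0.003, -0.434]
ft_force: [-4.3, -0.2, 12.9]
grip_width: 22.9
grip_force: 80.4
```

Emit:
step_arm([
  [0, 0, -0.002, 0, 0, 0, -1],
  [0, 0, -0.001, 0, 0, 0, -1],
])

```text
t: 21.7
tool_pos: [531.3, -97.9, 181.2]
ee_rot: [-3.142, -0.003, -0.434]
ft_force: [-2.5, 0.3, 10.0]
grip_width: 22.8
grip_force: 80.2
```

Emit:
step_arm([
  [0, 0, -0.002, 0, 0, 0, -1],
  [0, 0, -0.002, 0, 0, 0, -1],
  [0, 0, -0.002, 0, 0, 0, -1],
  [0, 0, -0.002, 0, 0, 0, -1],
])

```text
t: 22.2
tool_pos: [531.7, -98.2, 179.6]
ee_rot: [3.142, -0.005, -0.434]
ft_force: [-2.9, -0.1, 13.4]
grip_width: 22.6
grip_force: 80.4
```

Emit:
step_arm([
  [0, 0, -0.002, 0, 0, 0, -1],
  [0, 0, -0.002, 0, 0, 0, -1],
  [0, 0, -0.001, 0, 0, 0, -1],
])

```text
t: 22.58
tool_pos: [531.9, -98.3, 178.7]
ee_rot: [3.142, -0.005, -0.434]
ft_force: [-4.1, 0.4, 16.0]
grip_width: 22.7
grip_force: 80.6
```

Emit:
step_arm([
  [0, 0, -0.002, 0, 0, 0, -1],
  [0, 0, -0.001, 0, 0, 0, -1],
])

```text
t: 22.82
tool_pos: [532.1, -98.4, 178.1]
ee_rot: [3.142, -0.006, -0.434]
ft_force: [-2.8, -0.3, 17.5]
grip_width: 22.8
grip_force: 80.7
```

Emit:
step_arm([
  [0, 0, -0.0015, 0, 0, 0, -1],
  [0, 0, -0.0015, 0, 0, 0, -1],
  [0, 0, -0.001, 0, 0, 0, -1],
])

```text
t: 23.2
tool_pos: [532.2, -98.5, 177.3]
ee_rot: [3.141, -0.006, -0.434]
ft_force: [-3.8, -0.4, 18.8]
grip_width: 22.5
grip_force: 80.8
```

Emit:
step_arm([
  [0, 0, 0.035, 0, 0, 0, -1],
  [0, 0, 0.03, 0, 0, 0, -1],
  [-0.0625, 0.1295, 0, 0, 0, 0, -1],
  [-0.0625, 0.1295, 0, 0, 0, 0, -1],
  [-0.0625, 0.1295, 0, 0, 0, 0, -1],
  [0, 0, 0, 0, 0, 0, -1],
  [0, 0, -0.01, 0, 0, 0, -1],
  [0, 0, 0, 0, 0, 0, -1],
])

```text
t: 24.2
tool_pos: [474.2, 17.4, 188.5]
ee_rot: [3.141, 0.001, -0.437]
ft_force: [0.4, -0.3, -1.2]
grip_width: 23.0
grip_force: 78.9
```

Emit:
step_arm([
  [0, -0.005, -0.01, 0, 0, 0, -1],
  [0, 0, -0.01, 0, 0, 0, -1],
  [0, 0, -0.002, 0, 0, 0, -1],
  [0, 0, -0.002, 0, 0, 0, -1],
])

```text
t: 24.7
tool_pos: [474.1, 17.4, 181.8]
ee_rot: [3.142, 0.0, -0.434]
ft_force: [-0.1, 0.1, -2.0]
grip_width: 22.6
grip_force: 78.9
```

Emit:
step_arm([
  [0, 0, -0.002, 0, 0, 0, -1],
  [0, 0, -0.002, 0, 0, 0, -1],
  [0, 0, -0.002, 0, 0, 0, -1],
])

```text
t: 25.08
tool_pos: [474.2, 17.5, 180.1]
ee_rot: [3.142, -0.0, -0.434]
ft_force: [-0.6, -0.2, -1.8]
grip_width: 22.4
grip_force: 78.9
```

Emit:
step_arm([
  [0, 0, -0.002, 0, 0, 0, -1],
  [0, 0, -0.002, 0, 0, 0, -1],
  [0, 0, -0.002, 0, 0, 0, -1],
])

```text
t: 25.45
tool_pos: [474.7, 17.3, 179.8]
ee_rot: [-3.142, -0.002, -0.434]
ft_force: [-1.8, -0.5, 9.9]
grip_width: 22.8
grip_force: 79.6
```

Emit:
step_arm([
  [0, 0, -0.002, 0, 0, 0, -1],
  [0, 0, -0.002, 0, 0, 0, -1],
  [0, 0, -0.002, 0, 0, 0, -1],
])

```text
t: 25.82
tool_pos: [474.9, 17.5, 178.7]
ee_rot: [-3.141, -0.002, -0.434]
ft_force: [-2.8, 0.3, 10.7]
grip_width: 22.7
grip_force: 80.1
```

Emit:
step_arm([
  [0, 0, -0.002, 0, 0, 0, -1],
  [0, 0, -0.002, 0, 0, 0, -1],
  [0, 0, -0.002, 0, 0, 0, -1],
])

```text
t: 26.2
tool_pos: [474.9, 17.8, 176.8]
ee_rot: [-3.141, -0.002, -0.434]
ft_force: [-3.3, 0.1, 12.1]
grip_width: 22.6
grip_force: 80.1
```

Emit:
step_arm([
  [0, 0, -0.002, 0, 0, 0, -1],
  [0, 0, -0.002, 0, 0, 0, -1],
])

```text
t: 26.45
tool_pos: [475.0, 17.9, 176.1]
ee_rot: [-3.141, -0.002, -0.434]
ft_force: [-2.8, -0.1, 13.9]
grip_width: 22.9
grip_force: 80.3
```

Emit:
step_arm([
  [0, 0, -0.002, 0, 0, 0, -1],
  [0, 0, -0.002, 0, 0, 0, -1],
  [0, 0, -0.002, 0, 0, 0, -1],
])

```text
t: 26.82
tool_pos: [475.0, 18.0, 174.8]
ee_rot: [-3.141, -0.003, -0.434]
ft_force: [-3.5, 0.3, 17.5]
grip_width: 22.9
grip_force: 80.6
```

Emit:
step_arm([
  [0, 0, -0.002, 0, 0, 0, -1],
  [0, 0, -0.002, 0, 0, 0, -1],
])

```text
t: 27.08
tool_pos: [475.0, 18.1, 173.9]
ee_rot: [-3.14, -0.003, -0.434]
ft_force: [-4.8, 1.0, 18.5]
grip_width: 22.4
grip_force: 80.8
```

Emit:
step_arm([
  [0, 0, -0.0015, 0, 0, 0, -1],
  [0, 0, -0.0015, 0, 0, 0, -1],
])

```text
t: 27.32
tool_pos: [475.1, 18.2, 173.3]
ee_rot: [-3.14, -0.003, -0.434]
ft_force: [-5.4, -0.5, 19.3]
grip_width: 22.6
grip_force: 80.9
```

Emit:
step_arm([
  [0, 0, 0.035, 0, 0, 0, -1],
  [0, 0, 0.03, 0, 0, 0, -1],
  [0.0625, -0.1295, 0, 0, 0, 0, -1],
  [0.0625, -0.1295, 0, 0, 0, 0, -1],
  [0.0625, -0.1295, 0, 0, 0, 0, -1],
  [0, 0, 0, 0, 0, 0, -1],
  [0, 0, -0.01, 0, 0, 0, -1],
  [0, 0, 0, 0, 0, 0, -1],
])

```text
t: 28.32
tool_pos: [529.7, -97.4, 185.5]
ee_rot: [-3.141, 0.002, -0.432]
ft_force: [0.1, -0.1, -1.1]
grip_width: 22.6
grip_force: 78.9
```

Emit:
step_arm([
  [0, 0, -0.01, 0, 0, 0, -1],
  [0, 0, -0.008, 0, 0, 0, -1],
  [0, 0, -0.002, 0, 0, 0, -1],
  [0, 0, -0.002, 0, 0, 0, -1],
])

```text
t: 28.82
tool_pos: [530.4, -99.1, 179.5]
ee_rot: [3.141, -0.0, -0.434]
ft_force: [1.0, -0.2, -1.8]
grip_width: 22.7
grip_force: 78.9
```

Emit:
step_arm([
  [0, 0, -0.002, 0, 0, 0, -1],
  [0, 0, -0.002, 0, 0, 0, -1],
  [0, 0, -0.002, 0, 0, 0, -1],
])

```text
t: 29.2
tool_pos: [530.4, -99.1, 177.6]
ee_rot: [3.141, 0.0, -0.434]
ft_force: [1.1, 0.3, -2.5]
grip_width: 22.6
grip_force: 78.9
```

Emit:
step_arm([
  [0, 0, -0.002, 0, 0, 0, -1],
  [0, 0, -0.002, 0, 0, 0, -1],
  [0, 0, -0.002, 0, 0, 0, -1],
  [0, 0, -0.002, 0, 0, 0, -1],
])

```text
t: 29.7
tool_pos: [530.8, -99.3, 176.5]
ee_rot: [3.141, -0.001, -0.434]
ft_force: [-1.6, 0.7, 8.1]
grip_width: 22.6
grip_force: 79.3
```

Emit:
step_arm([
  [0, 0, -0.002, 0, 0, 0, -1],
  [0, 0, -0.002, 0, 0, 0, -1],
])

```text
t: 29.95
tool_pos: [531.0, -99.3, 176.5]
ee_rot: [3.141, -0.002, -0.434]
ft_force: [-4.0, -0.3, 11.5]
grip_width: 22.9
grip_force: 79.9
```

Emit:
step_arm([
  [0, 0, -0.002, 0, 0, 0, -1],
  [0, 0, -0.002, 0, 0, 0, -1],
])

```text
t: 30.2
tool_pos: [531.1, -99.4, 175.8]
ee_rot: [3.141, -0.003, -0.434]
ft_force: [-3.6, -0.3, 12.0]
grip_width: 22.4
grip_force: 80.1
```

Emit:
step_arm([
  [0, 0, -0.002, 0, 0, 0, -1],
  [0, 0, -0.002, 0, 0, 0, -1],
  [0, 0, -0.002, 0, 0, 0, -1],
  [0, 0, -0.002, 0, 0, 0, -1],
])

```text
t: 30.7
tool_pos: [531.2, -99.6, 173.5]
ee_rot: [3.141, -0.003, -0.434]
ft_force: [-3.2, -0.5, 12.5]
grip_width: 22.7
grip_force: 80.2
```

Emit:
step_arm([
  [0, 0, -0.002, 0, 0, 0, -1],
  [0, 0, -0.002, 0, 0, 0, -1],
  [0, 0, -0.002, 0, 0, 0, -1],
])

```text
t: 31.08
tool_pos: [531.4, -99.8, 172.2]
ee_rot: [3.141, -0.004, -0.434]
ft_force: [-3.1, -0.3, 14.3]
grip_width: 22.6
grip_force: 80.5
```

Emit:
step_arm([
  [0, 0, -0.002, 0, 0, 0, -1],
  [0, 0, -0.002, 0, 0, 0, -1],
])

```text
t: 31.32
tool_pos: [531.5, -99.9, 171.3]
ee_rot: [3.141, -0.004, -0.434]
ft_force: [-3.8, -0.5, 16.8]
grip_width: 22.6
grip_force: 80.6
```

Emit:
step_arm([
  [0, 0, -0.002, 0, 0, 0, -1],
  [0, 0, -0.002, 0, 0, 0, -1],
  [0, 0, -0.002, 0, 0, 0, -1],
])

```text
t: 31.7
tool_pos: [531.7, -100.1, 169.9]
ee_rot: [3.141, -0.005, -0.435]
ft_force: [-4.2, -0.6, 18.9]
grip_width: 22.8
grip_force: 80.6
```

Emit:
step_arm([
  [0, 0, -0.0015, 0, 0, 0, -1],
  [0, 0, -0.001, 0, 0, 0, -1],
])

```text
t: 31.95
tool_pos: [531.8, -100.2, 169.3]
ee_rot: [3.141, -0.005, -0.435]
ft_force: [-5.2, -0.6, 17.3]
grip_width: 22.7
grip_force: 80.7
```

Emit:
step_arm([
  [0, 0, 0.035, 0, 0, 0, -1],
  [0, 0, 0.03, 0, 0, 0, -1],
  [-0.0625, 0.1295, 0, 0, 0, 0, -1],
  [-0.0625, 0.1295, 0, 0, 0, 0, -1],
  [-0.0625, 0.1295, 0, 0, 0, 0, -1],
  [0, 0, 0, 0, 0, 0, -1],
  [0, 0, -0.01, 0, 0, 0, -1],
  [0, 0, 0, 0, 0, 0, -1],
])

```text
t: 32.95
tool_pos: [474.3, 15.9, 180.9]
ee_rot: [3.141, 0.001, -0.437]
ft_force: [-0.4, -0.1, -1.8]
grip_width: 22.8
grip_force: 78.9
```

Emit:
step_arm([
  [0, 0, -0.01, 0, 0, 0, -1],
  [0, 0, -0.01, 0, 0, 0, -1],
  [0, 0, -0.003, 0, 0, 0, -1],
  [0, 0, -0.002, 0, 0, 0, -1],
])

```text
t: 33.45
tool_pos: [474.1, 17.4, 173.8]
ee_rot: [3.141, 0.0, -0.434]
ft_force: [0.1, 0.7, -1.3]
grip_width: 22.5
grip_force: 78.9
```

Emit:
step_arm([
  [0, 0, -0.002, 0, 0, 0, -1],
  [0, 0, -0.002, 0, 0, 0, -1],
  [0, 0, -0.002, 0, 0, 0, -1],
])

```text
t: 33.83
tool_pos: [474.3, 17.4, 172.4]
ee_rot: [3.142, -0.0, -0.434]
ft_force: [-1.0, 0.2, 1.7]
grip_width: 22.9
grip_force: 78.9
```

Emit:
step_arm([
  [0, 0, -0.002, 0, 0, 0, -1],
  [0, 0, -0.002, 0, 0, 0, -1],
  [0, 0, -0.002, 0, 0, 0, -1],
])

```text
t: 34.2
tool_pos: [474.8, 17.3, 172.3]
ee_rot: [3.142, -0.002, -0.434]
ft_force: [-4.0, -0.3, 11.9]
grip_width: 22.8
grip_force: 80.0
```

Emit:
step_arm([
  [0, 0, -0.002, 0, 0, 0, -1],
  [0, 0, -0.002, 0, 0, 0, -1],
  [0, 0, -0.002, 0, 0, 0, -1],
])

```text
t: 34.58
tool_pos: [474.8, 17.4, 171.1]
ee_rot: [-3.142, -0.002, -0.434]
ft_force: [-3.5, -1.7, 13.2]
grip_width: 22.9
grip_force: 80.3
```

Emit:
step_arm([
  [0, 0, -0.002, 0, 0, 0, -1],
  [0, 0, -0.002, 0, 0, 0, -1],
  [0, 0, -0.002, 0, 0, 0, -1],
  [0, 0, -0.002, 0, 0, 0, -1],
])

```text
t: 35.08
tool_pos: [474.6, 17.7, 168.6]
ee_rot: [-3.141, -0.002, -0.434]
ft_force: [-3.9, -0.1, 12.7]
grip_width: 22.7
grip_force: 80.4
```

Emit:
step_arm([
  [0, 0, -0.002, 0, 0, 0, -1],
  [0, 0, -0.002, 0, 0, 0, -1],
  [0, 0, -0.002, 0, 0, 0, -1],
])

```text
t: 35.45
tool_pos: [474.6, 17.8, 167.0]
ee_rot: [-3.141, -0.002, -0.434]
ft_force: [-3.4, 0.2, 14.9]
grip_width: 22.7
grip_force: 80.5
```

Emit:
step_arm([
  [0, 0, -0.002, 0, 0, 0, -1],
  [0, 0, -0.002, 0, 0, 0, -1],
  [0, 0, -0.002, 0, 0, 0, -1],
])

```text
t: 35.83
tool_pos: [474.6, 18.0, 165.3]
ee_rot: [-3.141, -0.002, -0.434]
ft_force: [-4.7, -0.3, 14.5]
grip_width: 22.7
grip_force: 80.5
```

Emit:
step_arm([
  [0, 0, -0.002, 0, 0, 0, -1],
  [0, 0, -0.002, 0, 0, 0, -1],
])

```text
t: 36.08
tool_pos: [474.5, 18.1, 164.1]
ee_rot: [-3.141, -0.001, -0.434]
ft_force: [-5.1, 0.2, 15.1]
grip_width: 22.5
grip_force: 80.5
```

Emit:
step_arm([
  [0, 0, -0.0015, 0, 0, 0, -1],
  [0, 0, -0.0015, 0, 0, 0, -1],
])

```text
t: 36.33
tool_pos: [474.5, 18.1, 163.2]
ee_rot: [-3.141, -0.001, -0.434]
ft_force: [-4.8, 0.4, 14.0]
grip_width: 22.7
grip_force: 80.5
```

Emit:
step_arm([
  [0, 0, 0.035, 0, 0, 0, -1],
  [0, 0, 0.03, 0, 0, 0, -1],
  [0.0625, -0.128, 0, 0, 0, 0, -1],
  [0.0625, -0.128, 0, 0, 0, 0, -1],
  [0.0625, -0.128, 0, 0, 0, 0, -1],
  [0, 0, 0, 0, 0, 0, -1],
  [0, 0, 0, 0, 0, 0, -1],
])

```text
t: 37.2
tool_pos: [530.0, -96.9, 179.5]
ee_rot: [-3.141, 0.002, -0.434]
ft_force: [-0.3, 0.4, -1.6]
grip_width: 22.6
grip_force: 79.0
```

Emit:
step_arm([
  [0, 0, -0.01, 0, 0, 0, -1],
  [0, 0, -0.002, 0, 0, 0, -1],
  [0, 0, 0, 0, 0, 0, -1],
])

```text
t: 37.58
tool_pos: [530.2, -97.1, 176.3]
ee_rot: [3.141, 0.0, -0.433]
ft_force: [0.4, 0.3, -1.2]
grip_width: 23.1
grip_force: 79.0
```

Emit:
step_arm([
  [0, 0, -0.01, 0, 0, 0, -1],
  [0, 0, -0.005, 0, 0, 0, -1],
  [0, 0, -0.003, 0, 0, 0, -1],
  [0, 0, -0.002, 0, 0, 0, -1],
])

```text
t: 38.08
tool_pos: [530.4, -97.8, 170.2]
ee_rot: [3.141, 0.0, -0.434]
ft_force: [0.1, -0.2, -0.6]
grip_width: 22.7
grip_force: 79.0
```

Emit:
step_arm([
  [0, 0, -0.002, 0, 0, 0, -1],
  [0, 0, -0.002, 0, 0, 0, -1],
  [0, 0, -0.002, 0, 0, 0, -1],
])

```text
t: 38.45
tool_pos: [530.4, -97.8, 168.5]
ee_rot: [3.141, 0.0, -0.434]
ft_force: [0.0, 0.4, -0.9]
grip_width: 22.5
grip_force: 79.0
```

Emit:
step_arm([
  [0, 0, -0.002, 0, 0, 0, -1],
  [0, 0, -0.002, 0, 0, 0, -1],
  [0, 0, -0.002, 0, 0, 0, -1],
])

```text
t: 38.83
tool_pos: [530.8, -97.8, 168.2]
ee_rot: [3.142, -0.001, -0.434]
ft_force: [-1.9, 0.1, 8.2]
grip_width: 22.4
grip_force: 80.0
```

Emit:
step_arm([
  [0, 0, -0.002, 0, 0, 0, -1],
  [0, 0, -0.002, 0, 0, 0, -1],
  [0, 0, -0.002, 0, 0, 0, -1],
])

```text
t: 39.2
tool_pos: [531.1, -97.9, 167.9]
ee_rot: [3.141, -0.003, -0.434]
ft_force: [-4.3, 1.0, 13.2]
grip_width: 23.0
grip_force: 80.4
```

Emit:
step_arm([
  [0, 0, -0.002, 0, 0, 0, -1],
  [0, 0, -0.002, 0, 0, 0, -1],
  [0, 0, -0.002, 0, 0, 0, -1],
])

```text
t: 39.58
tool_pos: [531.1, -98.1, 166.0]
ee_rot: [3.141, -0.003, -0.434]
ft_force: [-3.4, -0.0, 13.6]
grip_width: 22.7
grip_force: 80.4
```

Emit:
step_arm([
  [0, 0, -0.002, 0, 0, 0, -1],
  [0, 0, -0.002, 0, 0, 0, -1],
  [0, 0, -0.002, 0, 0, 0, -1],
])

```text
t: 39.95
tool_pos: [531.2, -98.3, 164.2]
ee_rot: [3.141, -0.003, -0.434]
ft_force: [-2.5, -0.5, 11.5]
grip_width: 22.6
grip_force: 80.4
```

Emit:
step_arm([
  [0, 0, -0.002, 0, 0, 0, -1],
  [0, 0, -0.002, 0, 0, 0, -1],
  [0, 0, -0.002, 0, 0, 0, -1],
  [0, 0, -0.002, 0, 0, 0, -1],
])

```text
t: 40.45
tool_pos: [531.3, -98.5, 162.0]
ee_rot: [3.141, -0.004, -0.434]
ft_force: [-4.1, 0.6, 11.7]
grip_width: 23.0
grip_force: 80.4
```

Emit:
step_arm([
  [0, 0, -0.002, 0, 0, 0, -1],
  [0, 0, -0.002, 0, 0, 0, -1],
  [0, 0, -0.002, 0, 0, 0, -1],
])

```text
t: 40.83
tool_pos: [531.4, -98.7, 160.1]
ee_rot: [3.141, -0.004, -0.434]
ft_force: [-3.4, -0.8, 12.5]
grip_width: 22.5
grip_force: 80.4
```

Emit:
step_arm([
  [0, 0, -0.002, 0, 0, 0, -1],
  [0, 0, -0.002, 0, 0, 0, -1],
])

```text
t: 41.08
tool_pos: [531.4, -98.8, 158.8]
ee_rot: [3.141, -0.004, -0.435]
ft_force: [-3.5, -0.4, 11.0]
grip_width: 22.7
grip_force: 80.4
```

Emit:
step_arm([
  [0, 0, 0.035, 0, 0, 0, -1],
  [0, 0, 0.03, 0, 0, 0, -1],
  [-0.0625, 0.1295, 0, 0, 0, 0, -1],
  [-0.0625, 0.1295, 0, 0, 0, 0, -1],
  [-0.0625, 0.1295, 0, 0, 0, 0, -1],
  [0, 0, 0, 0, 0, 0, -1],
  [0, 0, -0.01, 0, 0, 0, -1],
  [0, 0, -0.005, 0, 0, 0, -1],
])

```text
t: 42.08
tool_pos: [474.5, 17.3, 170.5]
ee_rot: [3.141, 0.0, -0.437]
ft_force: [-0.3, -0.9, -2.8]
grip_width: 22.8
grip_force: 79.4
```

Emit:
step_arm([
  [0, 0, -0.008, 0, 0, 0, -1],
  [0, 0, 0, 0, 0, 0, -1],
])

```text
t: 42.32
tool_pos: [474.0, 18.2, 168.1]
ee_rot: [3.141, 0.001, -0.435]
ft_force: [0.3, 0.6, -2.2]
grip_width: 22.7
grip_force: 79.4
```

Emit:
step_arm([
  [0, 0, -0.01, 0, 0, 0, -1],
  [0, 0, -0.003, 0, 0, 0, -1],
  [0, 0, -0.002, 0, 0, 0, -1],
  [0, 0, -0.002, 0, 0, 0, -1],
])

```text
t: 42.82
tool_pos: [474.1, 18.8, 163.4]
ee_rot: [3.142, -0.0, -0.434]
ft_force: [0.5, -0.4, -1.5]
grip_width: 23.2
grip_force: 79.4
```

Emit:
step_arm([
  [0, 0, -0.002, 0, 0, 0, -1],
  [0, 0, -0.002, 0, 0, 0, -1],
  [0, 0, -0.002, 0, 0, 0, -1],
  [0, 0, -0.002, 0, 0, 0, -1],
])

```text
t: 43.32
tool_pos: [474.6, 18.6, 162.1]
ee_rot: [3.142, -0.001, -0.434]
ft_force: [-1.9, 0.4, 8.3]
grip_width: 23.1
grip_force: 80.1
```

Emit:
step_arm([
  [0, 0, -0.002, 0, 0, 0, -1],
  [0, 0, -0.002, 0, 0, 0, -1],
])

```text
t: 43.58
tool_pos: [474.7, 18.6, 161.6]
ee_rot: [3.141, -0.002, -0.434]
ft_force: [-2.0, 0.5, 9.8]
grip_width: 22.9
grip_force: 80.5
```

Emit:
step_arm([
  [0, 0, -0.002, 0, 0, 0, -1],
  [0, 0, -0.002, 0, 0, 0, -1],
  [0, 0, -0.002, 0, 0, 0, -1],
  [0, 0, -0.002, 0, 0, 0, -1],
])

```text
t: 44.08
tool_pos: [474.6, 18.8, 159.2]
ee_rot: [-3.141, -0.001, -0.434]
ft_force: [-3.0, 0.2, 9.4]
grip_width: 22.7
grip_force: 80.5
```

Emit:
step_arm([
  [0, 0, -0.002, 0, 0, 0, -1],
  [0, 0, -0.002, 0, 0, 0, -1],
  [0, 0, -0.002, 0, 0, 0, -1],
])

```text
t: 44.45
tool_pos: [474.5, 19.1, 156.5]
ee_rot: [-3.141, -0.001, -0.434]
ft_force: [0.0, -0.5, -1.9]
grip_width: 22.8
grip_force: 79.8
```

Emit:
step_arm([
  [0, 0, -0.002, 0, 0, 0, -1],
  [0, 0, -0.002, 0, 0, 0, -1],
])

```text
t: 44.7
tool_pos: [473.8, 18.7, 153.9]
ee_rot: [3.141, 0.001, -0.434]
ft_force: [-0.6, 0.0, -2.0]
grip_width: 23.0
grip_force: 79.8
```

The force vanished, so the block has dropped. I'll lift out, move aside and look.

Emit:
step_arm([
  [0, 0, 0.1, 0, 0, 0, -1],
  [0, 0, 0.15, 0, 0, 0, -1],
  [0, 0, 0.03, 0, 0, 0, -1],
  [0.01, 0.17, 0, 0, 0, 0, -1],
  [0.01, 0.17, 0, 0, 0, 0, -1],
  [0, 0.17, 0, 0, 0, 0, -1],
  [0, 0, 0, 0, 0, 0, -1],
  [0, 0, 0, 0, 0, 0, -1],
])

```text
t: 45.7
tool_pos: [479.7, 170.9, 237.2]
ee_rot: [3.139, 0.001, -0.434]
ft_force: [-0.0, 0.3, -2.2]
grip_width: 22.6
grip_force: 79.6
```

```bash
python3 - <<'E'
from h import *
np.set_printoptions(precision=1,suppress=True)
o=env.observe();c=snap('side');d=snap('top')
cv2.imwrite('pics/s3.png',np.hstack([cv2.resize(c['image'][120:380,180:360],(400,480)),cv2.resize(d['image'][200:360,230:403],(400,480))])[...,::-1])
print(o['tool_pos'],o['ee_rot'])
yh=np.array([-.438,.899]);xh=np.array([.899,.438])
for cc in(c,d):
    w=cloud(cc).reshape(-1,3); r=w[:,:2]-[502.2,-40.3];a=r@xh;b=r@yh
    rim=w[(abs(a)<45)&(abs(b)<115)&(w[:,2]>64)&(w[:,2]<80)]
    print(len(rim),cv2.minAreaRect(rim[:,:2].astype(np.float32)))
    for b0 in(-64,-40,-20,0,20,40,64):
        m=(abs(a)<18)&(abs(b-b0)<4); print(b0,m.sum(),np.median(w[m,2]) if m.sum() else None)
    q=w[(np.hypot(w[:,0]-o['tool_pos'][0],w[:,1]-o['tool_pos'][1])<25)&(w[:,2]>20)&(w[:,2]<150)]
    for z in range(30,150,15):
        s=q[(q[:,2]>z)&(q[:,2]<z+15)]
        if len(s)>5: print('tamper',z,s.min(0),s.max(0))
E
```

```text
[479.7 170.9 237.2] [ 3.1  0.  -0.4]
1682 ((500.9844665527344, -40.21958923339844), (77.05611419677734, 217.23968505859375), 26.071990966796875)
-64 97 37.48298094905557
-40 72 24.356806783204846
-20 72 24.42111482251999
0 69 24.418820564952053
20 69 24.217410272968408
40 67 24.479084105255197
64 101 37.20876686682915
tamper 120 [470.4 153.5 130.9] [496.6 168.  135. ]
tamper 135 [468.7 152.4 135.6] [496.9 169.9 149.6]
1274 ((502.5377502441406, -39.45356750488281), (76.28160095214844, 215.15823364257812), 26.080190658569336)
-64 53 38.85301564184329
-40 56 24.35681043668497
-20 59 25.33788593155774
0 60 25.1072322208526
20 59 25.522505266268272
40 60 25.293352303669828
64 61 38.885667601703005
```

View pics/s3.png

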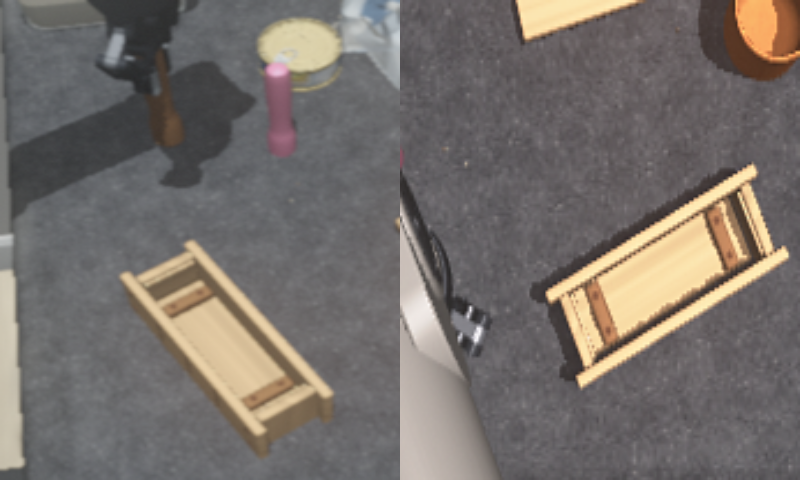

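The picture shows the block lying flat: its top is at about 24 mm all along and both cleats at about 38 mm. The frame hasn't moved, and the tamper hangs free at (165,110). Now I'll set it down.

Emit:
step_arm([
  [0, 0, -0.1, 0, 0, 0, -1],
  [0, 0, -0.15, 0, 0, 0, -1],
  [0, 0, -0.1, 0, 0, 0, -1],
  [0, 0, -0.04, 0, 0, 0, -1],
  [0, 0, 0, 0, 0, 0, -1],
  [0, 0, 0, 0, 0, 0, -1],
])

```text
t: 46.55
tool_pos: [481.4, 172.0, 122.9]
ee_rot: [-3.14, -0.002, -0.435]
ft_force: [0.3, -0.2, -1.1]
grip_width: 22.6
grip_force: 79.6
```

Emit:
step_arm([
  [0, 0, -0.003, 0, 0, 0, -1],
  [0, 0, -0.003, 0, 0, 0, -1],
  [0, 0, -0.003, 0, 0, 0, -1],
])

```text
t: 46.92
tool_pos: [480.2, 171.9, 119.0]
ee_rot: [-3.141, -0.0, -0.434]
ft_force: [-0.5, 0.8, -1.9]
grip_width: 22.8
grip_force: 79.6
```

```bash
python3 - <<'E'
from h import *
np.set_printoptions(precision=1,suppress=True)
o=env.observe();c=snap('side')
cv2.imwrite('pics/s4.png',cv2.resize(c['image'][130:270,180:340],(640,560))[...,::-1])
print(o['tool_pos'],o['ft_force'])
w=cloud(c).reshape(-1,3)
q=w[(np.hypot(w[:,0]-o['tool_pos'][0],w[:,1]-o['tool_pos'][1])<25)]
for z in range(-3,90,12):
    s=q[(q[:,2]>z)&(q[:,2]<z+12)]
    if len(s)>5: print('tamper',z,s.min(0),s.max(0))
E
```

```text
[480.2 171.9 119. ] [-0.5  0.8 -1.9]
tamper -3 [455.9 146.9  -2.7] [504.4 192.5   7. ]
tamper 9 [471.8 154.8  12.6] [495.9 164.5  20.9]
tamper 21 [469.6 154.9  21.2] [497.4 170.8  32.9]
tamper 33 [470.1 152.4  33.1] [496.4 170.7  45. ]
tamper 45 [470.9 156.9  45.3] [494.9 171.6  56.8]
tamper 57 [471.8 158.4  57.2] [492.5 171.9  68.7]
tamper 69 [471.  158.9  69.7] [491.1 167.2  80.7]
tamper 81 [471.4 157.   81.4] [492.6 171.5  92. ]
```

View pics/s4.png

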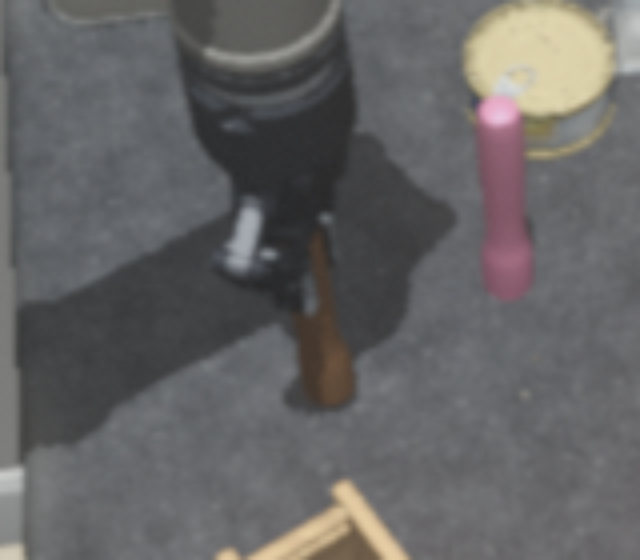

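The tamper hangs about 0.04 rad off vertical, with its foot towards +x −y. I'll level it by a small tool turn, then lower to contact.

Emit:
step_arm([
  [0, 0, -0.01, 0.011, 0.024, 0, -1],
  [0, 0, -0.006, 0, 0, 0, -1],
  [0, 0, -0.003, 0, 0, 0, -1],
  [0, 0, -0.003, 0, 0, 0, -1],
  [0, 0, 0, 0, 0, 0, -1],
])

```text
t: 47.6
tool_pos: [479.9, 171.9, 112.1]
ee_rot: [3.141, 0.04, -0.434]
ft_force: [-0.3, -0.0, -1.7]
grip_width: 22.5
grip_force: 79.5
```

Emit:
step_arm([
  [0, 0, -0.002, 0, 0, 0, -1],
  [0, 0, -0.002, 0, 0, 0, -1],
])

```text
t: 47.85
tool_pos: [480.1, 171.8, 111.0]
ee_rot: [3.141, 0.04, -0.434]
ft_force: [-0.6, -0.9, -1.0]
grip_width: 23.0
grip_force: 79.5
```

Emit:
step_arm([
  [0, 0, -0.002, 0, 0, 0, -1],
  [0, 0, 0, 0, 0, 0, -1],
])

```text
t: 48.1
tool_pos: [480.0, 171.8, 110.3]
ee_rot: [3.141, 0.04, -0.434]
ft_force: [-0.5, 1.2, -1.8]
grip_width: 22.7
grip_force: 79.5
```

Emit:
step_arm([
  [0, 0, -0.002, 0, 0, 0, -1],
  [0, 0, 0, 0, 0, 0, -1],
])

```text
t: 48.35
tool_pos: [480.2, 171.8, 109.8]
ee_rot: [3.141, 0.04, -0.434]
ft_force: [0.2, 0.9, -2.1]
grip_width: 22.5
grip_force: 79.5
```

Emit:
step_arm([
  [0, 0, -0.002, 0, 0, 0, -1],
  [0, 0, 0, 0, 0, 0, -1],
])

```text
t: 48.6
tool_pos: [480.3, 171.8, 109.7]
ee_rot: [3.141, 0.039, -0.434]
ft_force: [-1.3, -0.7, 3.2]
grip_width: 22.5
grip_force: 79.7
```

Emit:
step_arm([
  [0, 0, -0.002, 0, 0, 0, -1],
  [0, 0, 0, 0, 0, 0, -1],
])

```text
t: 48.85
tool_pos: [480.4, 171.8, 109.7]
ee_rot: [3.141, 0.039, -0.434]
ft_force: [-2.7, -1.8, 8.6]
grip_width: 22.8
grip_force: 80.6
```

Emit:
step_arm([
  [0, 0, 0.002, 0, 0, 0, -1],
  [0, 0, 0.001, 0, 0, 0, -0.35],
  [0, 0, 0, 0, 0, 0, -0.3],
  [0, 0, 0, 0, 0, 0, 0],
  [0, 0, 0, 0, 0, 0, 0.5],
  [0, 0, 0, 0, 0, 0, 1],
  [0, 0, 0, 0, 0, 0, 1],
  [0, 0, 0, 0, 0, 0, 1],
], force=20)

```text
t: 49.85
tool_pos: [480.2, 171.8, 109.4]
ee_rot: [3.141, 0.04, -0.434]
ft_force: [0.4, 0.2, -0.1]
grip_width: 85.5
grip_force: 0.0
```

Emit:
step_arm([
  [0, 0, 0, 0, 0, 0, 1],
  [0, 0, 0, 0, 0, 0, 1],
  [0, 0, 0, 0, 0, 0, 1],
])

```text
t: 50.22
tool_pos: [480.1, 171.8, 109.4]
ee_rot: [3.141, 0.04, -0.434]
ft_force: [0.2, -0.1, -0.6]
grip_width: 85.5
grip_force: 0.0
```

```bash
python3 - <<'E'
from h import *
np.set_printoptions(precision=1,suppress=True)
o=env.observe();c=snap('side')
cv2.imwrite('pics/s5.png',cv2.resize(c['image'][130:270,180:340],(640,560))[...,::-1])
w=cloud(c).reshape(-1,3)
q=w[(np.hypot(w[:,0]-o['tool_pos'][0],w[:,1]-o['tool_pos'][1])<25)]
for z in range(3,100,12):
    s=q[(q[:,2]>z)&(q[:,2]<z+12)]
    if len(s)>5: print('tamper',z,s.min(0),s.max(0))
E
```

```text
tamper 3 [457.7 149.2   3. ] [503.6 184.6  14.4]
tamper 15 [466.1 155.5  15.3] [494.2 172.2  26.7]
tamper 27 [465.7 156.6  27.3] [493.2 174.1  38.8]
tamper 39 [468.3 158.7  39. ] [490.5 170.7  50.7]
tamper 51 [469.9 159.   52.3] [489.3 166.7  63. ]
tamper 63 [471.2 158.   63.1] [490.9 171.9  74.8]
tamper 75 [472.4 156.9  75.3] [490.  167.2  86.9]
tamper 87 [472.4 158.   87.4] [491.3 169.6  98.8]
tamper 99 [474.5 157.5  99.3] [491.9 172.2 110.5]
```

View pics/s5.png

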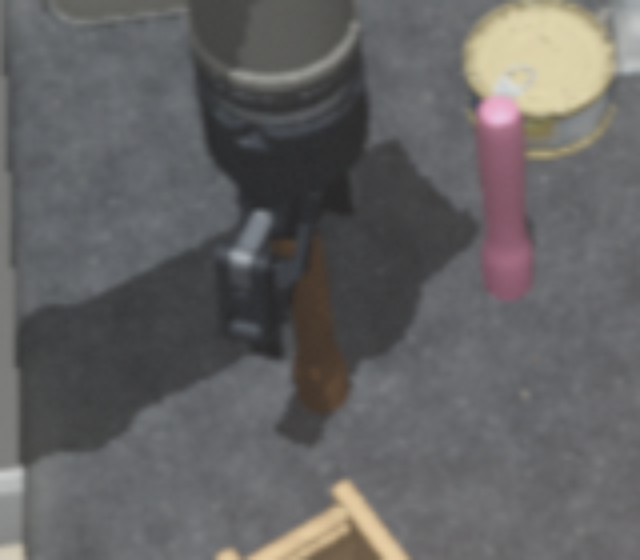

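Released, and the tamper stands free at (315,340). I'll withdraw upward and check that it's upright.

Emit:
step_arm([
  [0, 0, 0.06, 0, 0, 0, 1],
  [0, 0, 0.12, 0, 0, 0, 1],
  [0, 0, 0.18, 0, 0, 0, 1],
  [0, 0, 0.18, 0, 0, 0, 1],
  [-0.15, 0.1, 0, 0, 0, 0, 1],
  [-0.1, 0.1, 0, 0, 0, 0, 1],
  [0, 0, 0, 0, 0, 0, 1],
  [0, 0, 0, 0, 0, 0, 1],
])

```text
t: 51.28
tool_pos: [405.5, 231.2, 271.4]
ee_rot: [3.141, 0.039, -0.434]
ft_force: [0.1, -0.4, -0.1]
grip_width: 85.4
grip_force: 0.0
```

```bash
python3 - <<'E'
from h import *
np.set_printoptions(precision=1,suppress=True)
c=snap('side')
w=cloud(c).reshape(-1,3)
q=w[(np.hypot(w[:,0]-480,w[:,1]-172)<40)&(w[:,2]<170)]
for z in range(10,170,14):
    s=q[(q[:,2]>z)&(q[:,2]<z+14)]
    if len(s)>5: print('tamper',z,s.min(0),s.max(0))
r=w[:,:2]-[502.2,-40.3];a=r@np.array([.899,.438]);b=r@np.array([-.438,.899])
for b0 in(-64,0,64): print(b0,np.median(w[(abs(a)<18)&(abs(b-b0)<4),2]))
E
```

```text
tamper 10 [466.1 155.1  10. ] [494.2 173.1  23.9]
tamper 24 [465.7 156.5  24.4] [493.3 173.9  37.6]
tamper 38 [468.6 157.7  38.3] [490.6 169.3  51.7]
tamper 52 [470.4 159.7  52.4] [490.  167.6  65.9]
tamper 66 [469.5 158.3  66.1] [490.9 171.6  79.2]
tamper 80 [469.1 156.7  80.9] [490.4 168.3  93.9]
tamper 94 [468.7 157.5  94.2] [491.9 171.  108. ]
tamper 108 [468.2 157.6 108.4] [491.6 172.7 121.7]
tamper 122 [467.6 156.7 122.2] [492.  170.9 136. ]
tamper 136 [467.9 158.6 136.3] [491.7 181.5 149.9]
tamper 150 [473.4 163.8 150.2] [487.  178.5 154.9]
-64 37.534225147213135
0 24.206994913228392
64 37.19336195025678
```

The tamper is upright with its top at about 152 mm, and the block is flat.

```bash
python3 -c "
from rig import env
print(env.finish_job())"
```

```text
the job is handed in; nothing more can be done
None
```

The block is free and lies flat on the worktop inside the mould, the mould stands where it was, the tamper stands upright about 210 mm from the mould's middle, and the job is handed in (no verdict was returned).

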